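# Level two spinner racks on the pan balance

## Robot

A 7-joint arm with a two-finger parallel gripper is mounted at the origin on the work surface. World frame = base frame: x ahead of the robot, y to its left, z up, the work surface at z = 0. Lengths are in m, angles in rad, forces in N, time in s.
With the tool pointing down it reaches from about 0.425 to 0.975 m from the base axis. Payload 16.7 kg.
Tool frame: the origin (TCP) lies on the centre line of the jaws, within the pads' length; the fingertips stand arm.tips_ahead ahead of it and the grasp point (between the pads) is the TCP (arm.tips_ahead is the distance from the TCP to the fingertips, in m); x points along the fingers, y is the direction in which the jaws open and shut, and the axes are right-handed (so a half turn about x gives the same grasp; the last joint's range is limited). The gripper opens to 85 mm and grips with 20 to 120 N. Pads are 22 mm wide; open, the fingers measure 114 mm over their backs; the gripper's body (76 mm by 85 mm) begins 54 mm behind the grasp point. The pads swing forward as they close: fully open they stand 13 mm farther back than shut.
Start: joints at [0.987, 0.426, 0.074, 1.606, -0.034, 1.111, -0.067], TCP at [0.284, -0.612, 0.25] pointing down, gripper open.
Joint ranges: [-2.85, 2.85], [-0.5, 2.14], [-1.23, 1.37], [0.21, 2.46], [-1.02, 4.16], [0.16, 2.05], [-2.73, 2.73]. Speed limits (rad/s): [1.89, 1.89, 2.39, 2.39, 3.01, 3.01, 3.01].

## Interface

Orientations are given as a 3x3 rotation matrix whose columns are the frame's x, y, z axes.
In Python, from station import arm gives the robot as it stands.
- The arm moves only by the tool apply_moves, never from a script. Its argument "plan" is a list of rows, each a list of 7 numbers: the turn, a rotation vector about the world's x, y, z in degrees, then the shift along the world's x, y, z in mm, then the finger opening in mm, from 0 to 85.4. In form: [[rx, ry, rz, tx, ty, tz, fingers], ...]. A call has 1 to 10 rows; each row shifts and turns the commanded pose from where the row before left it; what a row does not reach is not made up. A row lasts 1/8 s, in which the tool goes at most 62.5 mm and 10.7 degrees, less where a joint would pass 70% of its speed; a pose out of reach is approached as far as the arm can. A call is refused whole if a number of a shift passes 62.5 or a number of a turn 10.7, either way. A call with a gripper value outside its range is refused whole. The fingers move at their own pace and stop on an object; "grip_force" is the grip in N (left out, the last holds). Time passes only in rows, so rows that do not move let the fingers close. It gives the time, the measured TCP pose, the force and the opening at its end, in the units of the state.
- arm.get_obs(): the state, without advancing time (a new reading comes with each control period).
- arm.get_image(name): name is "side" or "top"; returns a dict with "img" (384x512x3 uint8, blue, green, red), "fov_y" (degrees; the focal length in pixels is half the picture's height over the tangent of half this angle, whatever the lens; pixels are square), "cx", "cy" (the principal point, pixels), "T" (4x4, takes a point from camera to world coordinates). Camera axes: x right, y up, looking along -z (the intrinsics and any distortion apply to the point x, -y, -z); pixel columns grow to the right and rows downward; lengths in m; the calibration is good to about 2 mm. A picture is of the moment at which its call begins. There is no depth.
- arm.hand_in(): hands the job in, once; it reports no verdict.
Trained networks look in the newest picture that a camera, given by its name, has taken for a name from the list of things; names that differ only in an ending like _2 or _b are one class to them, and where a whole thing is asked for, a point or a joint stands for the part that bears it (a point fixed in the world has none). Each returns a list of dicts, best first, with "p" (0 to 1); they miss things now and then, are a little off and sometimes report something else, mostly with a low value. They report only what shows in the picture. A call takes as long as a camera call.
- arm.spot_in(camera, thing): "location" ([column, row] as shares, 0 to 1, of the picture: columns of its width, rows of its height, amid what is visible of it).
- arm.outline_of(camera, thing): "pixels" (384x512 bool, what is visible of it) and "location" ([column, row] as shares, 0 to 1, of the picture: columns of its width, rows of its height, amid what is visible of it).
The state is a dict: "clock": time; "q": joint angles; "qd": joint speeds; "effort": joint torques, N m; "ee_pos": TCP position; "tool_rot": TCP orientation; "ft_force": force on the tool from outside, world axes, zero at the start; "torque": the same for the moment, N m; "width": opening from 0.0 (shut) to 1.0 (fully open).
Only numpy, scipy, OpenCV 4.12 (cv2) and the standard library are available. Lean on these libraries where they do the work, as an engineer would, in place of code of your own. Each camera call takes 0.05 s, during which the arm holds its last target.

## Task

The two blue tube racks on the pan balance must weigh the same before they go into the bench spinner. Move a tube from the heavier rack into a free socket of the lighter one, choosing it so that the balance comes to rest level (a yellow-capped full tube weighs three times as much as a white-capped empty one). Push it in gently, past the spring clip, until you feel it fully home on the floor of the socket: a pan must never be pushed or pulled with more than 12 N. All six tubes must end fully home in the racks, and the spare tubes and the other things on the bench stay as they are.

Things in the scene. Friction and masses are not known exactly. Their poses are not given: they have to be found in the camera images.
- beam (a joint): tilt of the balance beam in rad: 0 is level, positive when the left pan is up and the right pan down. A 40 g difference between the racks tilts it by about 0.06; firm rubber bumpers stop it somewhere beyond that, at a place to be felt rather than reckoned. It settles within about a second. At the start it is tipped to the heavier rack
- rack_left: blue tube rack fixed on the left pan (+y side); it rides up and down with it. Origin: centre of the row at the socket floors; x along the row, z up. 162 x 48 mm; four square sockets 28 mm wide, 30 mm deep, at x = -57, -19, 19, 57 mm, y = 0; one is free at the start. A tube fully home has its centre 55 mm above this origin (up to 3 mm off the socket's middle, as it may lean 2 degrees)
- rack_right: blue tube rack fixed on the right pan (-y side); it rides up and down with it. Origin: centre of the row at the socket floors; x along the row, z up. 162 x 48 mm; four square sockets 28 mm wide, 30 mm deep, at x = -57, -19, 19, 57 mm, y = 0; one is free at the start. A tube fully home has its centre 55 mm above this origin (up to 3 mm off the socket's middle, as it may lean 2 degrees)
- pad_left: black rubber liner, 2 mm thick and springy (about 7 N per mm), on the floors of the left rack's sockets, where the tubes' feet rest; origin on its top face at the middle of the row, as the rack's
- pad_right: black rubber liner, 2 mm thick and springy (about 7 N per mm), on the floors of the right rack's sockets, where the tubes' feet rest; origin on its top face at the middle of the row, as the rack's
- clip_point (a point): rounded spring clip of one socket, the same in all eight: in the wall away from the middle of the balance, 11 mm above the floor. A tube's foot meets it 8 mm short of home and takes 4 to 6 N to pass; then it snaps into the groove. A few tenths of a newton move the pan, so the pan sinks (or rises) to its stop first and only then does the tube go in (or out). The point is the clip's centre
- full_a_mid (a point): full tube in one of the racks: round stick tube standing upright, 110 mm tall, light grey lower part 26 mm across up to 50 mm (foot tapered to 20 mm across over the lowest 8 mm, a shallow groove round it 9 to 17 mm up), yellow cap 24 mm across from 50 mm to the top; weighs 60 g (within 3 percent). The point is the tube's centre, 55 mm above its foot
- full_b_mid (a point): full tube in one of the racks: round stick tube standing upright, 110 mm tall, light grey lower part 26 mm across up to 50 mm (foot tapered to 20 mm across over the lowest 8 mm, a shallow groove round it 9 to 17 mm up), yellow cap 24 mm across from 50 mm to the top; weighs 60 g (within 3 percent). The point is the tube's centre, 55 mm above its foot
- full_c_mid (a point): full tube in one of the racks: round stick tube standing upright, 110 mm tall, light grey lower part 26 mm across up to 50 mm (foot tapered to 20 mm across over the lowest 8 mm, a shallow groove round it 9 to 17 mm up), yellow cap 24 mm across from 50 mm to the top; weighs 60 g (within 3 percent). The point is the tube's centre, 55 mm above its foot
- empty_a_mid (a point): empty tube in one of the racks: round stick tube standing upright, 110 mm tall, light grey lower part 26 mm across up to 50 mm (foot tapered to 20 mm across over the lowest 8 mm, a shallow groove round it 9 to 17 mm up), white cap 24 mm across from 50 mm to the top; weighs 20 g (within 3 percent). The point is the tube's centre, 55 mm above its foot
- empty_b_mid (a point): empty tube in one of the racks: round stick tube standing upright, 110 mm tall, light grey lower part 26 mm across up to 50 mm (foot tapered to 20 mm across over the lowest 8 mm, a shallow groove round it 9 to 17 mm up), white cap 24 mm across from 50 mm to the top; weighs 20 g (within 3 percent). The point is the tube's centre, 55 mm above its foot
- empty_c_mid (a point): empty tube in one of the racks: round stick tube standing upright, 110 mm tall, light grey lower part 26 mm across up to 50 mm (foot tapered to 20 mm across over the lowest 8 mm, a shallow groove round it 9 to 17 mm up), white cap 24 mm across from 50 mm to the top; weighs 20 g (within 3 percent). The point is the tube's centre, 55 mm above its foot
- balance: the bench balance, fixed to the bench: ivory housing 150 x 330 mm, 54 mm high, its pan plates (195 x 100 mm) 100 mm above the bench when level, pan centres 120 mm either side of the middle, a scale plate with a red pointer between them reaching 128 mm high. Origin: centre of its underside; y axis from the right pan to the left
- spare_full_mid (a point): bystander: a spare yellow-capped tube standing on the bench beside the balance on the robot's side, same shape as the others; the point is its centre
- spare_empty_mid (a point): bystander: a spare white-capped tube standing on the bench beside the balance on the robot's side; the point is its centre
- tape: bystander: roll of brown tape stuck flat on the bench, 90 mm across, 25 mm high; origin at the centre of its underside
- flask: bystander: steel flask, 66 mm across, 190 mm tall; origin at the centre of its underside
- cup: bystander: white plastic cup, 76 mm across, 70 mm tall; origin at the centre of its underside
- carton: bystander: brown carton 110 x 150 x 45 mm; origin at the centre of its underside

How it is judged:
By the outcome, as a careful person would: the job done as asked, in the order asked, and still so for the second after the job is handed in, with the robot touching nothing.
It also fails if it takes over 58 s, if anything falls off the work surface, if the arm or the gripper's body presses on something with over 40 N, if the wrist force passes 120 N, or if a joint passes its speed limit or range.

## Working session

There is one attempt and no reset: what is moved stays moved. The work goes in short steps, Python scripts to look and compute and a tool call to move; the robot and the scene stay as the last step left them, time stands still between calls to the robot, and variables do not carry over. Pictures are saved under pics/ and viewed, and the job is handed in when it is done.

Besides the shell and the picture viewer there is one more tool, called after "Call:" as name([rows], argument=value, ...), one row to a line, values as JSON. apply_moves: Moves the arm, as the interface text tells. Its arguments: {"type":"object","properties":{"plan":{"type":"array","items":{"type":"array","items":{"type":"number"}}},"grip_force":{"type":"number"}},"required":["plan"]}

```bash
ls; mkdir -p pics; python3 - <<'E'
from station import arm
import cv2,numpy as np
print({k:np.round(v,3).tolist() for k,v in arm.get_obs().items()}, arm.tips_ahead)
for n in("side","top"):
    d=arm.get_image(n); cv2.imwrite(f"pics/{n}0.png",d["img"]); print(n,d["fov_y"],d["cx"],d["cy"],np.round(d["T"],4).tolist(),[k for k in d])
E
```

```text
pics
{'clock': 0.0, 'q': [0.986, 0.427, 0.074, 1.607, -0.034, 1.111, -0.067], 'qd': [-0.001, -0.0, 0.001, -0.001, -0.001, -0.0, -0.002], 'effort': [-0.001, -94.982, 3.761, -46.352, 0.019, 0.01, 0.0], 'ee_pos': [0.284, -0.612, 0.25], 'tool_rot': [[-0.001, 0.421, -0.907], [0.001, -0.907, -0.421], [-1.0, -0.001, 0.0]], 'ft_force': [0.774, 0.077, -0.022], 'torque': [-0.055, 0.013, -0.01], 'width': 1.002} 0.019
side 52.29564933405188 260.66967446773924 195.74932253087985 [[-0.981, 0.1279, -0.1458, 0.4163], [-0.1935, -0.6984, 0.689, 0.731], [-0.0137, 0.7042, 0.7099, 0.8599], [0.0, 0.0, 0.0, 1.0]] ['img', 'fov_y', 'cx', 'cy', 'T']
top 45.920347155649935 253.40697387651267 190.08012596694934 [[-0.0068, 0.9949, -0.1011, 0.4396], [-1.0, -0.0068, 0.0006, -0.0038], [-0.0001, 0.1011, 0.9949, 1.3031], [0.0, 0.0, 0.0, 1.0]] ['img', 'fov_y', 'cx', 'cy', 'T']
```

View pics/side0.png

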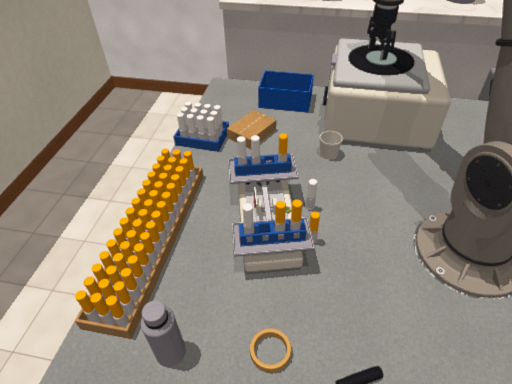

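View pics/top0.png

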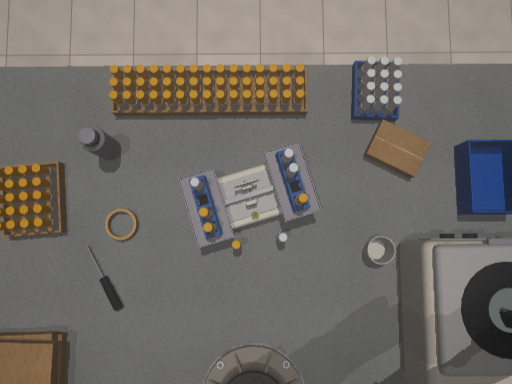

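```bash
python3 - <<'E'
import cv2
t=cv2.imread("pics/top0.png")[130:260,165:335]; cv2.imwrite("pics/t0z.png",cv2.resize(t,None,fx=4.5,fy=4.5,interpolation=cv2.INTER_CUBIC))
t=cv2.imread("pics/side0.png")[125:275,220:340]; cv2.imwrite("pics/s0z.png",cv2.resize(t,None,fx=4,fy=4,interpolation=cv2.INTER_CUBIC))
E
```

```text
(no output)
```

View pics/t0z.png

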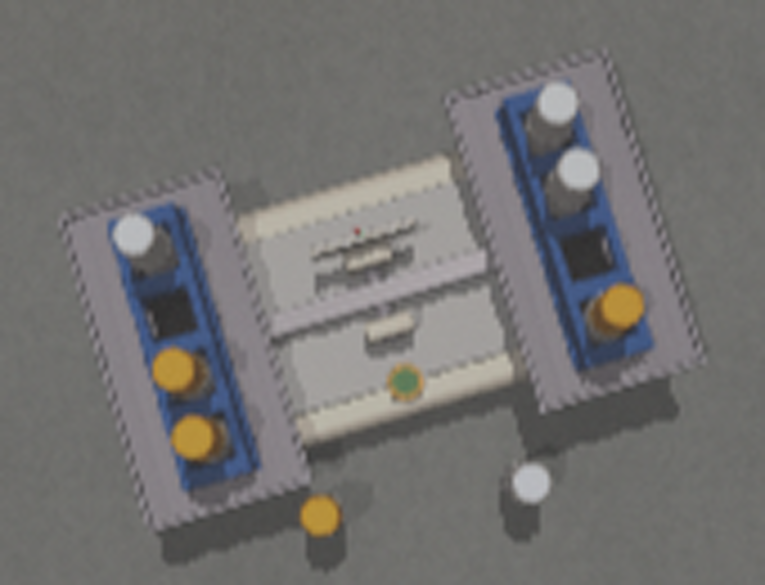

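View pics/s0z.png

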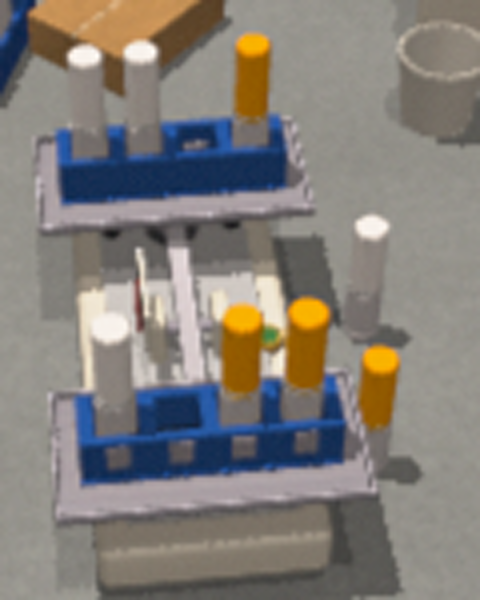

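```bash
python3 - <<'E'
from station import arm
import numpy as np
for c in("top","side"):
  for th in("rack_left","rack_right","empty_a_mid","full_a_mid","spare_full_mid","spare_empty_mid","balance","clip_point","beam","pad_left","pad_right"):
    print(c,th,[(round(r["p"],2),np.round(np.array(r["location"])*[512,384],1).tolist()) for r in arm.spot_in(c,th)][:7])
E
```

```text
top rack_left [(0.65, [204.3, 205.2])]
top rack_right [(0.81, [290.8, 184.9])]
top empty_a_mid [(0.75, [108.5, 222.1]), (0.5, [290.7, 159.5])]
top full_a_mid [(0.7, [299.4, 201.0]), (0.26, [109.5, 226.4])]
top spare_full_mid []
top spare_empty_mid [(0.69, [202.0, 200.8]), (0.5, [281.3, 237.5])]
top balance [(0.81, [251.0, 196.6])]
top clip_point []
top beam [(0.74, [250.7, 192.2])]
top pad_left [(0.52, [203.1, 201.0])]
top pad_right []
side rack_left [(0.7, [271.4, 237.3])]
side rack_right [(0.81, [264.0, 171.6])]
side empty_a_mid [(0.57, [239.7, 146.4])]
side full_a_mid [(0.52, [284.7, 145.5]), (0.38, [326.6, 144.0])]
side spare_full_mid [(0.76, [312.3, 223.3])]
side spare_empty_mid [(0.47, [310.1, 193.3])]
side balance [(0.6, [268.2, 222.5]), (0.55, [285.8, 145.1])]
side clip_point []
side beam [(0.8, [266.2, 202.1]), (0.71, [271.3, 362.0])]
side pad_left [(0.5, [264.9, 172.4])]
side pad_right [(0.44, [267.3, 173.5])]
```

```bash
cat > h.py <<'E'
import numpy as np
from scipy.optimize import least_squares
F={"side":192/np.tan(np.radians(52.29564933405188/2)),"top":192/np.tan(np.radians(45.920347155649935/2))}
C={"side":(260.66967446773924,195.74932253087985),"top":(253.40697387651267,190.08012596694934)}
T={"side":np.array([[-0.981,0.1279,-0.1458,0.4163],[-0.1935,-0.6984,0.689,0.731],[-0.0137,0.7042,0.7099,0.8599],[0,0,0,1]]),
"top":np.array([[-0.0068,0.9949,-0.1011,0.4396],[-1,-0.0068,0.0006,-0.0038],[-0.0001,0.1011,0.9949,1.3031],[0,0,0,1]])}
def proj(n,P):
    P=np.atleast_2d(P); p=(P-T[n][:3,3])@T[n][:3,:3]
    return np.c_[C[n][0]+F[n]*p[:,0]/-p[:,2], C[n][1]-F[n]*p[:,1]/-p[:,2]]
def tri(a,b):
    f=lambda X:np.r_[proj("top",X)[0]-a,proj("side",X)[0]-b]
    return least_squares(f,[.5,0,.2])
z2p=lambda z,s,o:(np.array(z)+.5)/s-.5+np.array(o)
E
python3 - <<'E'
from h import *
names="LW LY1 LY2 RW1 RW2 RY SY SW".split()
t=[(133,235),(174,370),(193,437),(557,104),(578,170),(621,307),(320,515),(531,483)]
s=[(109,326),(242,318),(308,312),(86,56),(141,52),(253,43),(381,359),(372,228)]
t=z2p(t,4.5,(165,130)); s=z2p(s,4,(220,125))
for n,a,b in zip(names,t,s):
    r=tri(a,b); print(n,np.round(r.x,4),np.round(r.fun,2))
# joint fit: tops
xs=[57,-19,-57,57,19,-57]
def mod(p):
    x,y,yaw,zl,zr=p
    u=np.array([np.cos(yaw),np.sin(yaw)]);v=np.array([-u[1],u[0]])
    out=[]
    for i,k in enumerate(xs):
        d=.12 if i<3 else -.12
        out.append(np.r_[np.array([x,y])+u*k/1000+v*d, zl if i<3 else zr])
    return np.array(out)
f=lambda p:np.r_[(proj("top",mod(p))-t[:6]).ravel(),(proj("side",mod(p))-s[:6]).ravel()]
r=least_squares(f,[.5,0,.2,.2,.2]); print(np.round(r.x,4)); print(np.round(r.fun.reshape(2,6,2),2)); print(np.round(mod(r.x),4))
E
```

```text
LW [0.573  0.1394 0.2109] [-0.06 -0.52  0.49  0.07]
LY1 [0.4999 0.1171 0.2084] [-0.04 -0.46  0.43  0.05]
LY2 [0.4636 0.1066 0.2095] [-0.02 -0.31  0.29  0.03]
RW1 [ 0.6399 -0.0895  0.2232] [-0.03 -0.19  0.22  0.03]
RW2 [ 0.6042 -0.1002  0.2233] [-0.03 -0.27  0.3   0.04]
RY [ 0.5309 -0.1217  0.2245] [-0.04 -0.46  0.51  0.07]
SY [0.4197 0.0428 0.1085] [-0.   -0.16  0.16  0.02]
SW [ 0.4376 -0.0803  0.1075] [-0.01 -0.25  0.27  0.03]
[0.552  0.0084 0.287  0.2102 0.2226]
[[[-0.16 -0.39]
  [-0.55 -0.45]
  [-0.37 -0.21]
  [ 0.37 -0.45]
  [ 0.39 -0.22]
  [ 0.31 -0.57]]

 [[ 0.58  0.37]
  [ 0.44 -0.17]
  [ 0.37  0.07]
  [ 0.05 -0.04]
  [ 0.39  0.01]
  [ 0.4   0.39]]]
[[ 0.5727  0.1397  0.2102]
 [ 0.4998  0.1182  0.2102]
 [ 0.4634  0.1074  0.2102]
 [ 0.6407 -0.0905  0.2226]
 [ 0.6042 -0.1013  0.2226]
 [ 0.5313 -0.1228  0.2226]]
```

Call:
apply_moves([
  [0,0,-8.5,0,0,60,85],
  [0,0,0,20,55,20,60],
  [0,0,0,20,55,0,50],
  [0,0,0,20,55,0,50],
  [0,0,0,20,55,0,50],
  [0,0,0,20,55,0,50],
  [0,0,0,20,55,0,50],
  [0,0,0,20,55,0,50],
  [0,0,0,20,55,0,50],
  [0,0,0,20,55,0,50],
], grip_force=20)

```text
clock: 2.45
ee_pos: [0.4646, -0.1154, 0.3307]
tool_rot: [[0.001, 0.282, -0.959], [-0.0, -0.959, -0.282], [-1.0, 0.001, -0.001]]
ft_force: [0.9, -0.7, -0.2]
width: 0.59
```

Call:
apply_moves([
  [0,0,0,22,52,0,50],
  [0,0,0,22,52,0,50],
  [0,0,0,22,52,0,50],
  [0,0,0,22,52,0,50],
  [0,0,0,20,47,0,50],
  [0,0,0,0,0,-30,50],
  [0,0,0,0,0,-30,50],
  [0,0,0,0,0,0,50],
])

```text
clock: 3.45
ee_pos: [0.5714, 0.1375, 0.2686]
tool_rot: [[-0.003, 0.283, -0.959], [-0.001, -0.959, -0.283], [-1.0, -0.0, 0.004]]
ft_force: [-0.6, -0.5, 0.5]
width: 0.587
```

```bash
cat > look.py <<'E'
from station import arm
import cv2,sys,numpy as np
tag=sys.argv[1]; a=list(map(int,sys.argv[2:6])); b=list(map(int,sys.argv[6:10]))
o=[]
for n,(x0,x1,y0,y1) in(("top",a),("side",b)):
    im=arm.get_image(n)["img"][y0:y1,x0:x1]; k=440/(y1-y0); k=min(k,390/(x1-x0)); print(n,"scale",k)
    im=cv2.resize(im,None,fx=k,fy=k,interpolation=cv2.INTER_CUBIC); c=np.zeros((440,395,3),np.uint8); c[:im.shape[0],:im.shape[1]]=im; o.append(c)
cv2.imwrite(f"pics/{tag}.png",np.hstack(o))
s=arm.get_obs(); print(round(float(s["clock"]),2),np.round(s["ee_pos"],4),np.round(s["ft_force"],2),s["width"])
E
python3 look.py a1 165 255 155 255 220 320 170 290
```

```text
top scale 4.333333333333333
side scale 3.6666666666666665
3.55 [0.5726 0.1378 0.2713] [-0.85 -0.21  0.79] 0.5859785575801167
```

View pics/a1.png

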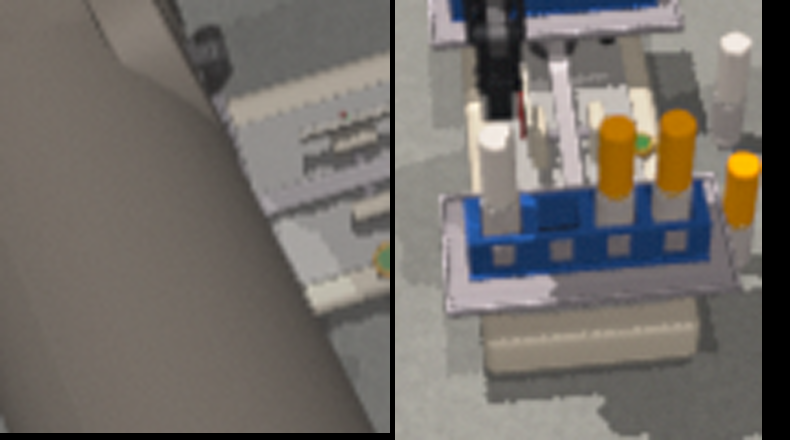

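```bash
python3 - <<'E'
from h import *
P=np.array([.5726,.1378,.2713]); v=np.array([-.283,.959,0]); 
for w in(25,30): 
  for dz in (-.012,-.019): print(w,dz,proj("side",P+v*w/1000+[0,0,dz]))
E
python3 - <<'E'
from station import arm
import cv2
im=arm.get_image("side")["img"][165:245,225:305]; cv2.imwrite("pics/a2.png",cv2.resize(im,None,fx=7,fy=7,interpolation=cv2.INTER_CUBIC))
import numpy as np
for i in range(4):
  s=arm.get_obs(); print(np.round(s["ee_pos"],4),np.round(s["ft_force"],2),s["clock"]); arm.get_image("top")
E
```

```text
25 -0.012 [[247.63048733 198.68602394]]
25 -0.019 [[247.75151298 200.94947202]]
30 -0.012 [[247.79091277 200.34804574]]
30 -0.019 [[247.91149603 202.61112051]]
[0.5728 0.1379 0.2717] [-0.94 -0.09  0.31] 3.6
[0.5729 0.1379 0.2718] [-1.03  0.13  0.34] 3.65
[0.5729 0.1379 0.2718] [ 0.94 -0.3  -0.16] 3.7
[0.5728 0.1379 0.2716] [ 0.18  0.49 -0.29] 3.75
```

View pics/a2.png

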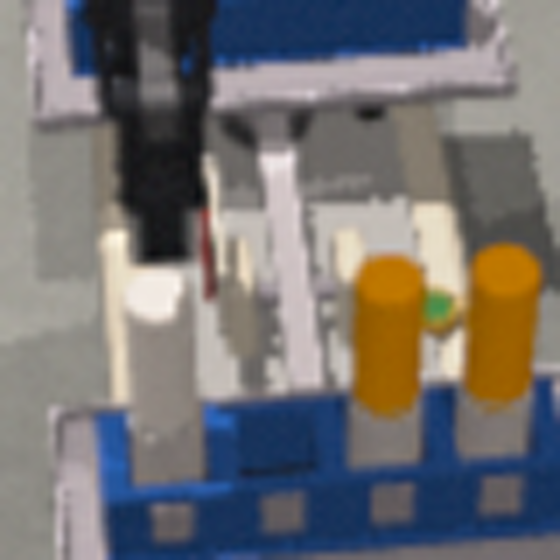

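Call:
apply_moves([
  [0,0,0,-0.4,1.5,-30,50],
  [0,0,0,0,0,-30,50],
  [0,0,0,0,0,-22,40],
  [0,0,0,0,0,0,34],
  [0,0,0,0,0,0,30],
  [0,0,0,0,0,0,30],
])

```text
clock: 4.55
ee_pos: [0.5725, 0.1395, 0.1895]
tool_rot: [[0.002, 0.282, -0.959], [0.0, -0.959, -0.282], [-1.0, 0.0, -0.002]]
ft_force: [-0.4, -0.2, 0.2]
width: 0.349
```

```bash
python3 - <<'E'
from station import arm
import cv2
im=arm.get_image("side")["img"][165:245,225:305]; cv2.imwrite("pics/a3.png",cv2.resize(im,None,fx=7,fy=7,interpolation=cv2.INTER_CUBIC))
import numpy as np
s=arm.get_obs(); print(np.round(s["ee_pos"],4),np.round(s["ft_force"],2),s["clock"],s["width"])
E
```

```text
[0.5724 0.1394 0.1894] [ 0.48 -0.61 -0.79] 4.6 0.350615453721456
```

View pics/a3.png

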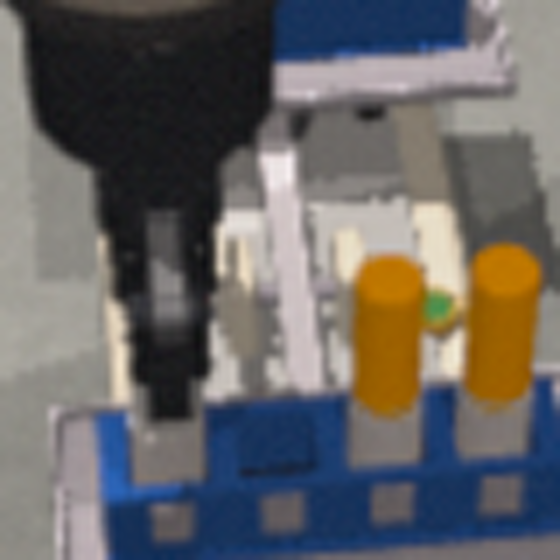

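Call:
apply_moves([
  [0,0,0,0,0,0,27.5],
  [0,0,0,0,0,0,27.5],
  [0,0,0,0,0,0,27.5],
])

```text
clock: 4.97
ee_pos: [0.5719, 0.1393, 0.1884]
tool_rot: [[0.0, 0.282, -0.959], [0.0, -0.959, -0.282], [-1.0, -0.0, -0.0]]
ft_force: [0.3, 0.9, 0.7]
width: 0.317
```

Call:
apply_moves([
  [0,0,0,0,0,0,26],
  [0,0,0,0,0,0,26],
  [0,0,0,0,0,0,26],
])

```text
clock: 5.35
ee_pos: [0.5719, 0.1393, 0.1883]
tool_rot: [[-0.0, 0.282, -0.959], [0.0, -0.959, -0.282], [-1.0, -0.0, 0.0]]
ft_force: [-0.3, 0.3, -0.3]
width: 0.302
```

Call:
apply_moves([
  [0,0,0,0,0,0,25],
  [0,0,0,0,0,0,25],
  [0,0,0,0,0,0,25],
])

```text
clock: 5.72
ee_pos: [0.5719, 0.1393, 0.1883]
tool_rot: [[0.0, 0.282, -0.959], [0.0, -0.959, -0.282], [-1.0, -0.0, -0.0]]
ft_force: [0.1, 0.6, 0.6]
width: 0.291
```

Call:
apply_moves([
  [0,0,0,0,0,0,23.8],
  [0,0,0,0,0,0,22],
  [0,0,0,0,0,0,20],
])

```text
clock: 6.1
ee_pos: [0.5719, 0.1392, 0.1883]
tool_rot: [[0.0, 0.282, -0.959], [-0.0, -0.959, -0.282], [-1.0, 0.0, -0.0]]
ft_force: [1.0, -1.0, -0.1]
width: 0.274
```

```bash
cat > st.py <<'E'
from station import arm
import numpy as np
f=[];q=[]
for i in range(4):
    arm.get_image("side"); s=arm.get_obs(); f.append(s["ft_force"]); q.append(s["torque"])
print(round(float(s["clock"]),2),np.round(s["ee_pos"],4),np.round(np.mean(f,0),2),np.round(np.mean(q,0),3),round(float(s["width"]),4))
E
python3 st.py
```

```text
6.3 [0.5719 0.1393 0.1883] [ 0.22 -1.07  0.12] [-0.221 -0.074 -0.003] 0.2734
```

Call:
apply_moves([
  [0,0,0,0,0,2,20],
  [0,0,0,0,0,2,20],
  [0,0,0,0,0,2,20],
  [0,0,0,0,0,2,20],
  [0,0,0,0,0,2,20],
], grip_force=28)

```text
clock: 6.92
ee_pos: [0.5719, 0.1393, 0.1984]
tool_rot: [[0.0, 0.283, -0.959], [0.0, -0.959, -0.283], [-1.0, -0.0, -0.0]]
ft_force: [-0.7, -0.9, -1.1]
width: 0.277
```

Call:
apply_moves([
  [0,0,0,0,0,2,20],
  [0,0,0,0,0,2,20],
])

```text
clock: 7.18
ee_pos: [0.5719, 0.1393, 0.2024]
tool_rot: [[-0.0, 0.282, -0.959], [0.0, -0.959, -0.282], [-1.0, -0.0, 0.0]]
ft_force: [-0.5, -0.9, -1.6]
width: 0.274
```

Call:
apply_moves([
  [0,0,0,0,0,1.5,20],
  [0,0,0,0,0,1.5,20],
])

```text
clock: 7.42
ee_pos: [0.5719, 0.1393, 0.2054]
tool_rot: [[-0.0, 0.282, -0.959], [0.0, -0.959, -0.282], [-1.0, -0.0, 0.0]]
ft_force: [-0.1, -0.7, -0.6]
width: 0.274
```

Call:
apply_moves([
  [0,0,0,0,0,1.5,20],
  [0,0,0,0,0,1.5,20],
])

```text
clock: 7.68
ee_pos: [0.5718, 0.1392, 0.2083]
tool_rot: [[-0.0, 0.282, -0.959], [-0.0, -0.959, -0.282], [-1.0, 0.0, 0.0]]
ft_force: [0.1, -3.2, -2.0]
width: 0.273
```

Call:
apply_moves([
  [0,0,0,0,0,0.7,20],
  [0,0,0,0,0,0.7,20],
])

```text
clock: 7.92
ee_pos: [0.572, 0.1389, 0.2096]
tool_rot: [[-0.0, 0.282, -0.959], [-0.0, -0.959, -0.282], [-1.0, 0.0, 0.0]]
ft_force: [1.6, -3.3, -1.6]
width: 0.273
```

Call:
apply_moves([
  [0,0,0,0,0,0.7,20],
  [0,0,0,0,0,0.7,20],
])

```text
clock: 8.18
ee_pos: [0.572, 0.1391, 0.2112]
tool_rot: [[0.0, 0.282, -0.959], [-0.0, -0.959, -0.282], [-1.0, 0.0, -0.0]]
ft_force: [1.2, -4.4, -1.2]
width: 0.273
```

Call:
apply_moves([
  [0,0,0,0,0,0.7,20],
  [0,0,0,0,0,0.7,20],
])

```text
clock: 8.43
ee_pos: [0.5719, 0.1394, 0.2126]
tool_rot: [[0.0, 0.282, -0.959], [0.0, -0.959, -0.282], [-1.0, -0.0, -0.0]]
ft_force: [1.4, -3.4, -0.2]
width: 0.27
```

Call:
apply_moves([
  [0,0,0,0,0,0.7,20],
  [0,0,0,0,0,0.7,20],
])

```text
clock: 8.68
ee_pos: [0.5718, 0.14, 0.214]
tool_rot: [[0.0, 0.283, -0.959], [0.001, -0.959, -0.283], [-1.0, -0.001, -0.0]]
ft_force: [-0.0, -0.6, -0.4]
width: 0.274
```

```bash
python3 st.py; python3 - <<'E'
from station import arm
import cv2
im=arm.get_image("side")["img"][125:275,210:330]; cv2.imwrite("pics/a4.png",cv2.resize(im,None,fx=4,fy=4,interpolation=cv2.INTER_CUBIC))
E
```

```text
8.88 [0.5719 0.1396 0.214 ] [ 0.06 -0.   -0.54] [ 0.021 -0.007  0.016] 0.2722
```

View pics/a4.png

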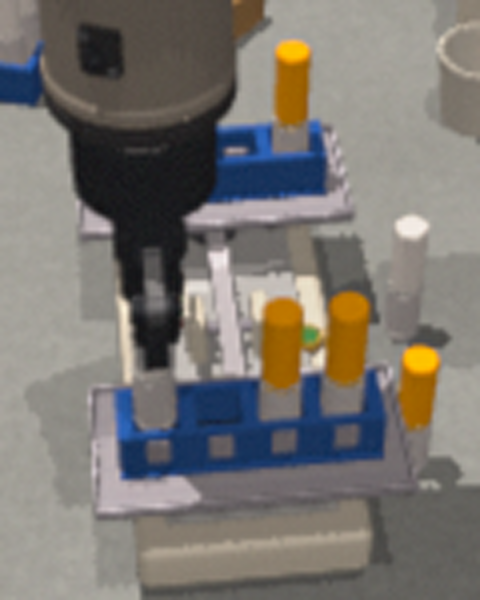

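Call:
apply_moves([
  [0,0,0,0,0,5,20],
  [0,0,0,0,0,10,20],
  [0,0,0,0,0,15,20],
  [0,0,0,0,0,30,20],
  [0,0,0,0,0,40,20],
  [0,0,0,0,0,40,20],
  [0,0,0,0,0,0,20],
])

```text
clock: 9.8
ee_pos: [0.5729, 0.14, 0.3582]
tool_rot: [[0.006, 0.283, -0.959], [0.001, -0.959, -0.283], [-1.0, 0.0, -0.006]]
ft_force: [-0.4, 1.3, -0.1]
width: 0.269
```

```bash
python3 st.py; python3 look.py a5 165 335 130 260 200 340 85 275
```

```text
10.0 [0.5716 0.1392 0.3534] [-0.56 -0.44 -0.69] [-0.007 -0.018 -0.006] 0.2744
top scale 2.2941176470588234
side scale 2.3157894736842106
10.1 [0.5716 0.1392 0.3531] [ 0.65 -0.23 -0.75] 0.2716807069367629
```

View pics/a5.png

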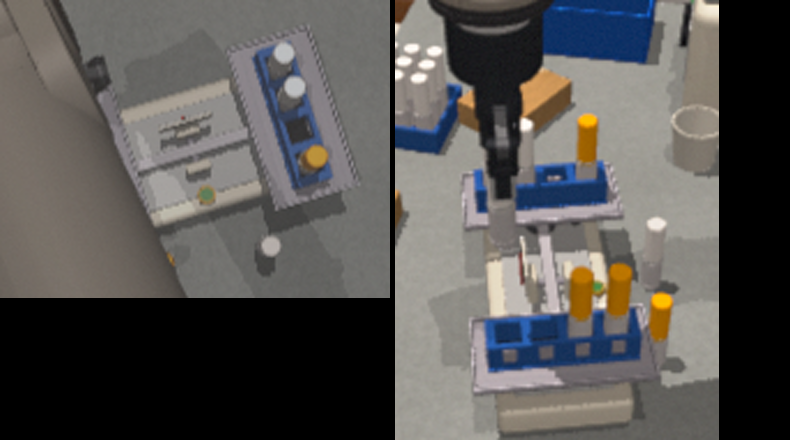

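Call:
apply_moves([
  [0,0,0,-1,-50,0,20],
  [0,0,0,-1,-50,0,20],
  [0,0,0,-1,-50,0,20],
  [0,0,0,-1,-50,0,20],
  [0,0,0,-1,-51.7,0,20],
  [0,0,0,0,0,0,20],
  [0,0,0,0,0,0,20],
  [0,0,0,0,0,0,20],
])

```text
clock: 11.1
ee_pos: [0.567, -0.111, 0.3537]
tool_rot: [[-0.0, 0.284, -0.959], [0.0, -0.959, -0.284], [-1.0, -0.001, 0.0]]
ft_force: [0.5, 0.2, 0.1]
width: 0.274
```

```bash
python3 st.py; python3 - <<'E'
from station import arm
import cv2
im=arm.get_image("side")["img"][85:205,210:310];cv2.imwrite("pics/a6r.png",im); cv2.imwrite("pics/a6.png",cv2.resize(im,None,fx=5,fy=5,interpolation=cv2.INTER_CUBIC))
im=arm.get_image("top")["img"][130:260,165:335]; cv2.imwrite("pics/a6t.png",cv2.resize(im,None,fx=4,fy=4,interpolation=cv2.INTER_CUBIC))
E
```

```text
11.3 [ 0.567  -0.1117  0.3539] [-0.3  -0.46  0.28] [-0.007 -0.01  -0.013] 0.271
```

View pics/a6.png

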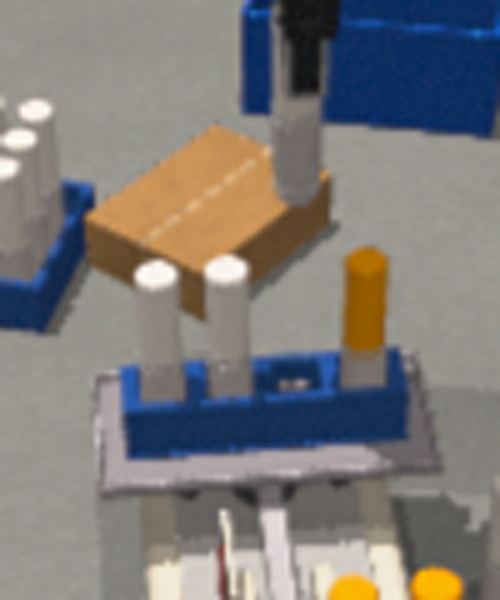

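View pics/a6t.png

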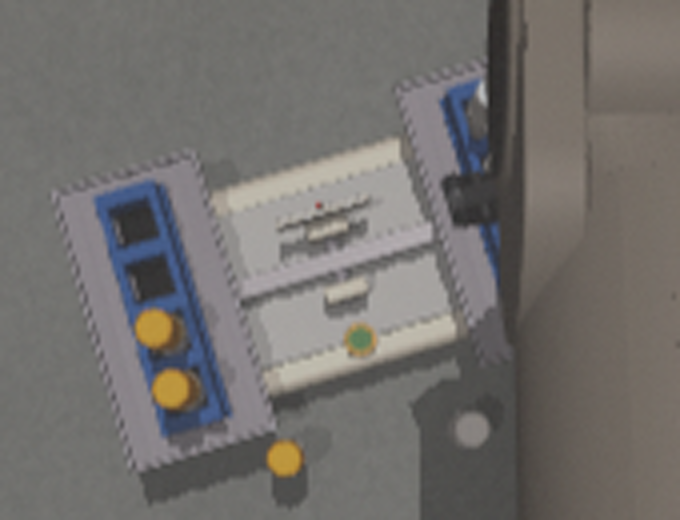

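```bash
python3 - <<'E'
from h import *
k=lambda P:(proj("side",P)-[210,85]+.5)*5-.5
P=np.array([.567,-.1117,.3539])
for d in(-.04,-.07,-.08,-.085,-.09,-.1): print(d,k(P+[0,0,d]))
for z in(.215,.22,.225,.23):
    print(z,k([[.6407,-.0905,z],[.6042,-.1013,z],[.5313,-.1228,z]]).round(1).tolist())
for z in(.135,.14,.145):
    c=np.array([.5678,-.1121,z]); u=np.array([.959,.283,0])*.014;v=np.array([-.283,.959,0])*.014
    print(z,k([c+u+v,c+u-v,c-u-v,c-u+v]).round(0).tolist())
E
```

```text
-0.04 [[300.18872837 114.72197909]]
-0.07 [[300.03918078 164.84955046]]
-0.08 [[299.99072126 181.09292796]]
-0.085 [[299.96674393 189.13000646]]
-0.09 [[299.94293254 197.11145892]]
-0.1 [[299.89580078 212.90977985]]
0.215 [[158.5, 281.3], [228.7, 276.5], [368.0, 267.1]]
0.22 [[158.0, 273.8], [228.5, 269.1], [368.3, 259.7]]
0.225 [[157.6, 266.3], [228.2, 261.5], [368.5, 252.2]]
0.23 [[157.1, 258.7], [228.0, 254.0], [368.8, 244.6]]
0.135 [[276.0, 402.0], [271.0, 371.0], [320.0, 367.0], [325.0, 399.0]]
0.14 [[276.0, 396.0], [271.0, 364.0], [320.0, 361.0], [325.0, 392.0]]
0.145 [[276.0, 389.0], [271.0, 357.0], [320.0, 354.0], [326.0, 385.0]]
```

Call:
apply_moves([
  [0,0,0,0,0,-40,20],
  [0,0,0,0,0,-40,20],
  [0,0,0,0,0,-22,20],
  [0,0,0,0,0,0,20],
  [0,0,0,0,0,0,20],
  [0,0,0,0,0,0,20],
])

```text
clock: 12.15
ee_pos: [0.5674, -0.1124, 0.2532]
tool_rot: [[0.002, 0.282, -0.959], [-0.0, -0.959, -0.282], [-1.0, 0.001, -0.002]]
ft_force: [0.3, -0.3, 0.6]
width: 0.274
```

```bash
python3 st.py; python3 - <<'E'
from station import arm
import cv2
im=arm.get_image("side")["img"][115:205,220:310]; cv2.imwrite("pics/a7.png",cv2.resize(im,None,fx=6.5,fy=6.5,interpolation=cv2.INTER_CUBIC))
E
```

```text
12.35 [ 0.5671 -0.1124  0.2524] [ 0.11  0.03 -0.18] [-0.014 -0.028  0.006] 0.2719
```

View pics/a7.png

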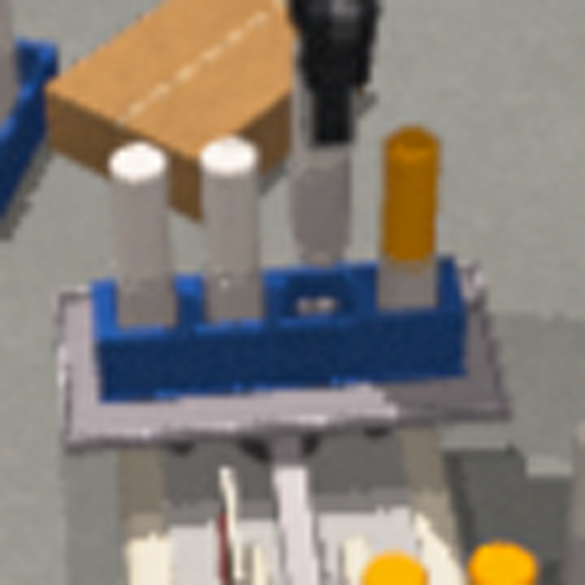

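Call:
apply_moves([
  [0,0,0,0,0,-4,20],
  [0,0,0,0,0,-4,20],
  [0,0,0,0,0,-4,20],
  [0,0,0,0,0,-4,20],
  [0,0,0,0,0,0,20],
])

```text
clock: 13.02
ee_pos: [0.5667, -0.1123, 0.2355]
tool_rot: [[-0.001, 0.283, -0.959], [0.0, -0.959, -0.283], [-1.0, -0.0, 0.001]]
ft_force: [-1.1, 0.9, 0.6]
width: 0.272
```

Call:
apply_moves([
  [0,0,0,0,0,-2,20],
  [0,0,0,0,0,-2,20],
  [0,0,0,0,0,0,20],
])

```text
clock: 13.4
ee_pos: [0.5668, -0.1124, 0.2318]
tool_rot: [[-0.0, 0.282, -0.959], [0.0, -0.959, -0.282], [-1.0, -0.0, 0.0]]
ft_force: [0.9, -0.5, 0.2]
width: 0.274
```

```bash
python3 st.py; python3 - <<'E'
from station import arm
import cv2
im=arm.get_image("side")["img"][115:205,220:310]; cv2.imwrite("pics/a8.png",cv2.resize(im,None,fx=6.5,fy=6.5,interpolation=cv2.INTER_CUBIC))
E
```

```text
13.6 [ 0.5669 -0.1124  0.232 ] [-0.16 -0.16 -0.11] [0.016 0.012 0.001] 0.2745
```

View pics/a8.png

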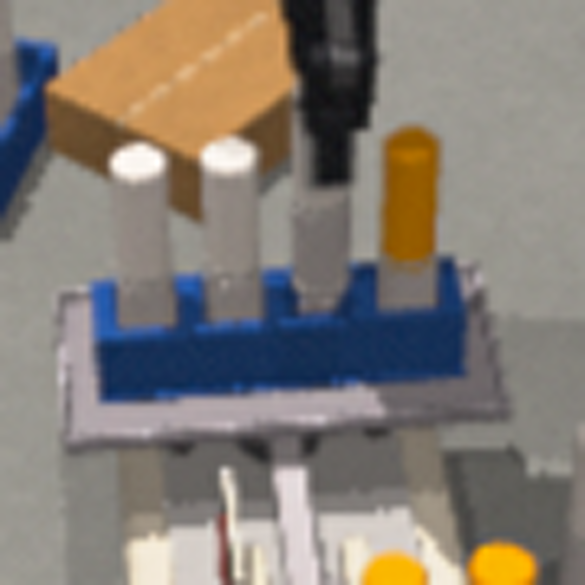

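Call:
apply_moves([
  [0,0,0,0,0,-2,20],
  [0,0,0,0,0,-1,20],
])

```text
clock: 13.9
ee_pos: [0.5669, -0.1124, 0.2287]
tool_rot: [[-0.0, 0.282, -0.959], [0.0, -0.959, -0.282], [-1.0, -0.0, 0.0]]
ft_force: [-0.5, -0.4, -0.5]
width: 0.274
```

Call:
apply_moves([
  [0,0,0,0,0,-1.5,20],
  [0,0,0,0,0,-1.5,20],
])

```text
clock: 14.15
ee_pos: [0.5668, -0.1124, 0.2258]
tool_rot: [[-0.0, 0.282, -0.959], [0.0, -0.959, -0.282], [-1.0, -0.0, 0.0]]
ft_force: [0.3, -0.2, -0.6]
width: 0.277
```

Call:
apply_moves([
  [0,0,0,0,0,-1.5,20],
  [0,0,0,0,0,-1.5,20],
])

```text
clock: 14.4
ee_pos: [0.5669, -0.1124, 0.2228]
tool_rot: [[0.0, 0.282, -0.959], [0.0, -0.959, -0.282], [-1.0, -0.0, -0.0]]
ft_force: [-0.4, 1.0, 0.2]
width: 0.272
```

Call:
apply_moves([
  [0,0,0,0,0,-1.5,20],
  [0,0,0,0,0,-1.5,20],
])

```text
clock: 14.65
ee_pos: [0.5669, -0.1124, 0.2198]
tool_rot: [[0.0, 0.283, -0.959], [0.0, -0.959, -0.283], [-1.0, -0.0, -0.0]]
ft_force: [-0.0, -0.1, 0.4]
width: 0.273
```

```bash
python3 st.py; python3 - <<'E'
from station import arm
import cv2
im=arm.get_image("side")["img"][115:205,220:310]; cv2.imwrite("pics/a9.png",cv2.resize(im,None,fx=6.5,fy=6.5,interpolation=cv2.INTER_CUBIC))
E
```

```text
14.85 [ 0.5669 -0.1124  0.2199] [-0.15 -0.18 -0.45] [-0.007  0.004 -0.002] 0.273
```

View pics/a9.png

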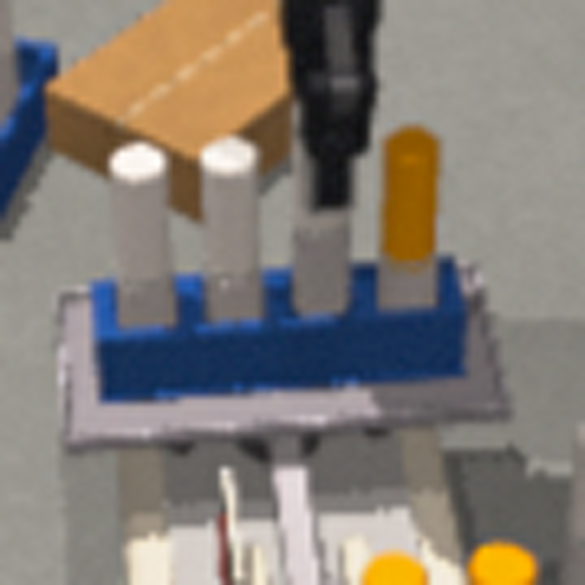

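Call:
apply_moves([
  [0,0,0,0,0,-1.5,20],
  [0,0,0,0,0,-1.5,20],
  [0,0,0,0,0,-1.5,20],
])

```text
clock: 15.28
ee_pos: [0.5668, -0.1124, 0.2153]
tool_rot: [[-0.0, 0.282, -0.959], [0.0, -0.959, -0.282], [-1.0, -0.0, 0.0]]
ft_force: [-0.1, 0.5, 0.1]
width: 0.275
```

Call:
apply_moves([
  [0,0,0,0,0,-1.5,20],
  [0,0,0,0,0,-1.5,20],
  [0,0,0,0,0,-1.5,20],
])

```text
clock: 15.65
ee_pos: [0.5669, -0.1124, 0.2108]
tool_rot: [[-0.0, 0.282, -0.959], [0.0, -0.959, -0.282], [-1.0, -0.0, 0.0]]
ft_force: [0.3, 0.0, 0.5]
width: 0.273
```

Call:
apply_moves([
  [0,0,0,0,0,-1.5,20],
  [0,0,0,0,0,-1.5,20],
])

```text
clock: 15.9
ee_pos: [0.5669, -0.1123, 0.2078]
tool_rot: [[0.0, 0.283, -0.959], [0.0, -0.959, -0.283], [-1.0, -0.0, -0.0]]
ft_force: [-0.9, 0.8, -0.8]
width: 0.276
```

Call:
apply_moves([
  [0,0,0,0,0,-1.5,20],
  [0,0,0,0,0,-1.5,20],
])

```text
clock: 16.15
ee_pos: [0.5669, -0.1123, 0.2048]
tool_rot: [[0.0, 0.283, -0.959], [0.0, -0.959, -0.283], [-1.0, -0.0, -0.0]]
ft_force: [0.3, 0.4, -0.2]
width: 0.274
```

```bash
python3 st.py
```

```text
16.35 [ 0.5669 -0.1124  0.2049] [ 0.06  0.05 -0.09] [0.001 0.016 0.021] 0.2734
```

Call:
apply_moves([
  [0,0,0,0,0,-1,20],
  [0,0,0,0,0,-1,20],
  [0,0,0,0,0,-1,20],
])

```text
clock: 16.73
ee_pos: [0.5669, -0.1124, 0.2018]
tool_rot: [[0.0, 0.283, -0.959], [0.0, -0.959, -0.283], [-1.0, -0.0, -0.0]]
ft_force: [0.9, 0.6, 0.6]
width: 0.273
```

Call:
apply_moves([
  [0,0,0,0,0,-1,20],
  [0,0,0,0,0,-1,20],
])

```text
clock: 16.98
ee_pos: [0.5669, -0.1123, 0.1998]
tool_rot: [[0.0, 0.283, -0.959], [0.0, -0.959, -0.283], [-1.0, -0.0, -0.0]]
ft_force: [-1.2, -0.4, 0.2]
width: 0.272
```

Call:
apply_moves([
  [0,0,0,0,0,-1,20],
  [0,0,0,0,0,-1,20],
])

```text
clock: 17.23
ee_pos: [0.5669, -0.1124, 0.1978]
tool_rot: [[-0.0, 0.283, -0.959], [0.0, -0.959, -0.283], [-1.0, -0.0, -0.0]]
ft_force: [-0.4, -0.7, 0.5]
width: 0.273
```

```bash
python3 st.py; python3 - <<'E'
from station import arm
import cv2
im=arm.get_image("side")["img"][115:205,220:310]; cv2.imwrite("pics/b1.png",cv2.resize(im,None,fx=6.5,fy=6.5,interpolation=cv2.INTER_CUBIC))
E
```

```text
17.43 [ 0.5669 -0.1124  0.1979] [0.12 0.7  0.21] [0.115 0.009 0.01 ] 0.2731
```

View pics/b1.png

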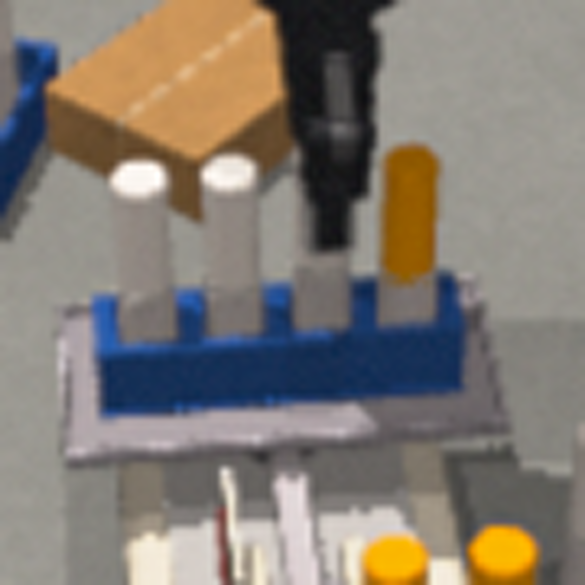

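Call:
apply_moves([
  [0,0,0,0,0,-1,20],
  [0,0,0,0,0,-1,20],
])

```text
clock: 17.73
ee_pos: [0.5669, -0.1123, 0.1959]
tool_rot: [[0.0, 0.283, -0.959], [0.0, -0.959, -0.283], [-1.0, -0.0, -0.0]]
ft_force: [-0.0, 0.7, -0.3]
width: 0.271
```

Call:
apply_moves([
  [0,0,0,0,0,-1,20],
  [0,0,0,0,0,-1,20],
])

```text
clock: 17.98
ee_pos: [0.5669, -0.1124, 0.1938]
tool_rot: [[0.0, 0.282, -0.959], [0.0, -0.959, -0.282], [-1.0, -0.0, -0.0]]
ft_force: [-0.4, 0.2, 1.2]
width: 0.272
```

Call:
apply_moves([
  [0,0,0,0,0,-0.7,20],
  [0,0,0,0,0,-0.7,20],
])

```text
clock: 18.23
ee_pos: [0.5669, -0.1123, 0.1925]
tool_rot: [[-0.0, 0.283, -0.959], [0.0, -0.959, -0.283], [-1.0, -0.0, -0.0]]
ft_force: [-0.5, 0.6, 0.8]
width: 0.275
```

```bash
python3 st.py
```

```text
18.43 [ 0.5669 -0.1123  0.1925] [-0.32  0.03  0.19] [ 0.123  0.004 -0.009] 0.2721
```

Call:
apply_moves([
  [0,0,0,0,0,-0.7,20],
  [0,0,0,0,0,-0.7,20],
])

```text
clock: 18.68
ee_pos: [0.5669, -0.1123, 0.1911]
tool_rot: [[0.0, 0.282, -0.959], [0.0, -0.959, -0.282], [-1.0, -0.0, -0.0]]
ft_force: [-0.2, 0.9, 1.2]
width: 0.273
```

Call:
apply_moves([
  [0,0,0,0,0,-0.7,20],
  [0,0,0,0,0,-0.7,20],
])

```text
clock: 18.92
ee_pos: [0.5669, -0.1121, 0.1897]
tool_rot: [[0.0, 0.283, -0.959], [0.0, -0.959, -0.283], [-1.0, -0.0, -0.0]]
ft_force: [-1.0, 1.4, 0.9]
width: 0.273
```

Call:
apply_moves([
  [0,0,0,0,0,-0.7,20],
  [0,0,0,0,0,-0.7,20],
])

```text
clock: 19.18
ee_pos: [0.5669, -0.1121, 0.1882]
tool_rot: [[-0.0, 0.283, -0.959], [0.0, -0.959, -0.283], [-1.0, -0.0, -0.0]]
ft_force: [-1.1, 3.2, 3.1]
width: 0.274
```

```bash
python3 st.py
```

```text
19.38 [ 0.5668 -0.1122  0.1881] [-0.53  3.95  0.79] [1.111 0.216 0.016] 0.2693
```

Call:
apply_moves([
  [0,0,0,0,0,-0.5,20],
])

```text
clock: 19.5
ee_pos: [0.5668, -0.1123, 0.1877]
tool_rot: [[-0.0, 0.283, -0.959], [0.0, -0.959, -0.283], [-1.0, -0.0, 0.0]]
ft_force: [-1.6, 4.4, 2.1]
width: 0.271
```

Call:
apply_moves([
  [0,0,0,0,0,-0.5,20],
])

```text
clock: 19.62
ee_pos: [0.5668, -0.1123, 0.1872]
tool_rot: [[-0.0, 0.283, -0.959], [0.0, -0.959, -0.283], [-1.0, -0.0, 0.0]]
ft_force: [-0.9, 4.9, 0.3]
width: 0.274
```

Call:
apply_moves([
  [0,0,0,0,0,-0.5,20],
])

```text
clock: 19.75
ee_pos: [0.5668, -0.1126, 0.1867]
tool_rot: [[-0.0, 0.282, -0.959], [-0.0, -0.959, -0.282], [-1.0, 0.0, 0.0]]
ft_force: [-1.0, 0.5, -0.7]
width: 0.271
```

```bash
python3 st.py
```

```text
19.95 [ 0.5669 -0.1128  0.1868] [-0.66  1.25  0.22] [ 0.361  0.151 -0.008] 0.27
```

Call:
apply_moves([
  [0,0,0,0,0,-0.5,20],
])

```text
clock: 20.08
ee_pos: [0.5669, -0.1127, 0.1864]
tool_rot: [[0.0, 0.282, -0.959], [-0.0, -0.959, -0.282], [-1.0, 0.0, -0.0]]
ft_force: [-0.2, -0.2, 1.0]
width: 0.274
```

Call:
apply_moves([
  [0,0,0,0,0,-0.5,20],
])

```text
clock: 20.2
ee_pos: [0.567, -0.1126, 0.1858]
tool_rot: [[0.0, 0.282, -0.959], [-0.0, -0.959, -0.282], [-1.0, 0.0, -0.0]]
ft_force: [0.2, -0.6, 1.2]
width: 0.278
```

Call:
apply_moves([
  [0,0,0,0,0,-0.5,20],
])

```text
clock: 20.32
ee_pos: [0.5669, -0.1126, 0.1853]
tool_rot: [[0.0, 0.282, -0.959], [-0.0, -0.959, -0.282], [-1.0, 0.0, -0.0]]
ft_force: [0.1, 0.0, 1.8]
width: 0.27
```

```bash
python3 st.py; python3 - <<'E'
from station import arm
import cv2
im=arm.get_image("side")["img"][115:205,220:310]; cv2.imwrite("pics/b2.png",cv2.resize(im,None,fx=6.5,fy=6.5,interpolation=cv2.INTER_CUBIC))
E
```

```text
20.52 [ 0.5669 -0.1125  0.1853] [-0.2  -0.63  1.03] [-0.148  0.055 -0.024] 0.2685
```

View pics/b2.png

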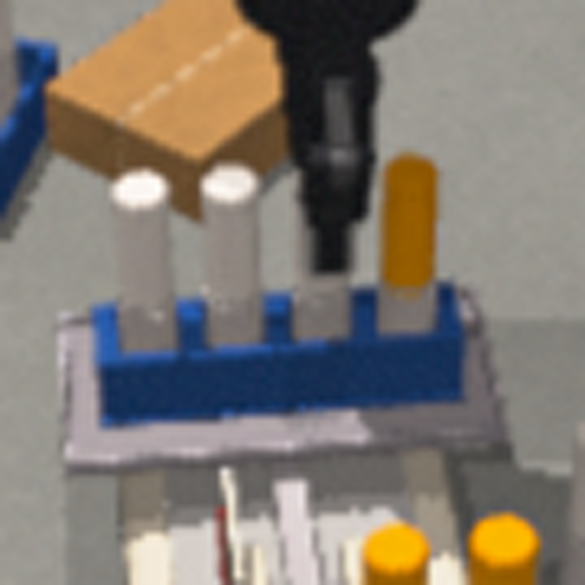

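Call:
apply_moves([
  [0,0,0,0,0,-0.4,20],
])

```text
clock: 20.7
ee_pos: [0.5669, -0.1124, 0.1849]
tool_rot: [[0.0, 0.282, -0.959], [-0.0, -0.959, -0.282], [-1.0, 0.0, -0.0]]
ft_force: [-0.5, -1.0, 0.5]
width: 0.274
```

```bash
python3 st.py
```

```text
20.9 [ 0.5669 -0.1124  0.1849] [-0.15 -0.62  0.71] [-0.18   0.044 -0.015] 0.2739
```

Call:
apply_moves([
  [0,0,0,0,0,-0.4,20],
])

```text
clock: 21.02
ee_pos: [0.5669, -0.1124, 0.1845]
tool_rot: [[0.0, 0.283, -0.959], [0.0, -0.959, -0.283], [-1.0, -0.0, -0.0]]
ft_force: [-0.5, -1.1, 0.8]
width: 0.273
```

```bash
python3 st.py
```

```text
21.23 [ 0.5669 -0.1124  0.1845] [-0.53 -0.65  1.71] [-0.235  0.05   0.004] 0.2699
```

Call:
apply_moves([
  [0,0,0,0,0,-0.5,20],
])

```text
clock: 21.35
ee_pos: [0.567, -0.1124, 0.1841]
tool_rot: [[0.0, 0.282, -0.959], [0.0, -0.959, -0.282], [-1.0, 0.0, -0.0]]
ft_force: [0.1, -0.7, 3.8]
width: 0.277
```

```bash
python3 st.py
```

```text
21.55 [ 0.567  -0.1124  0.1841] [-0.45 -0.94  3.95] [-0.211  0.168  0.015] 0.2688
```

Call:
apply_moves([
  [0,0,0,0,0,-0.5,20],
])

```text
clock: 21.68
ee_pos: [0.5671, -0.1124, 0.1837]
tool_rot: [[0.0, 0.282, -0.959], [-0.0, -0.959, -0.282], [-1.0, 0.0, -0.0]]
ft_force: [-1.4, -0.9, 6.3]
width: 0.274
```

```bash
python3 st.py
```

```text
21.88 [ 0.567  -0.1124  0.1837] [-1.26 -1.29  6.3 ] [-0.226  0.195 -0.017] 0.2716
```

```bash
python3 - <<'E'
from station import arm
import cv2
im=arm.get_image("side")["img"][135:185,235:295]; cv2.imwrite("pics/b3.png",cv2.resize(cv2.convertScaleAbs(im,alpha=1.3),None,fx=12,fy=12,interpolation=cv2.INTER_CUBIC))
E
```

```text
(no output)
```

View pics/b3.png

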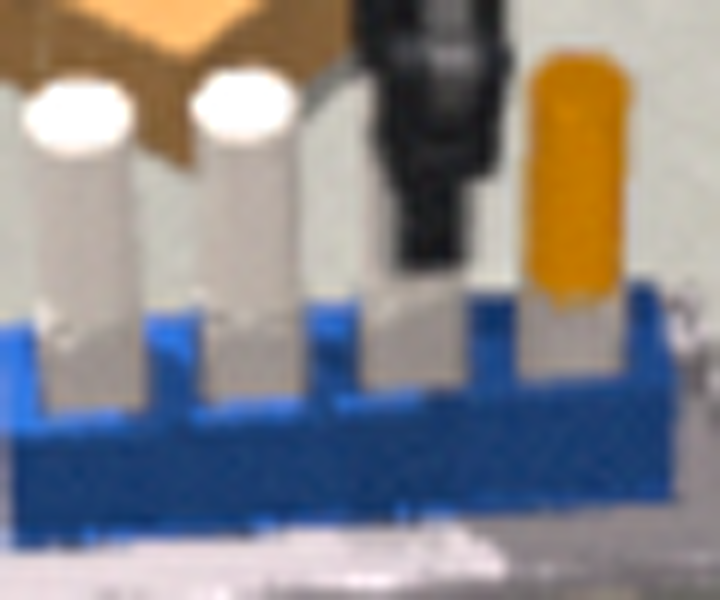

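Call:
apply_moves([
  [0,0,0,0,0,-0.3,20],
  [0,0,0,0,0,0,20],
])

```text
clock: 22.18
ee_pos: [0.5671, -0.1124, 0.1835]
tool_rot: [[0.001, 0.282, -0.959], [-0.0, -0.959, -0.282], [-1.0, 0.0, -0.0]]
ft_force: [-0.6, -1.0, 6.2]
width: 0.272
```

```bash
python3 st.py
python3 - <<'E'
import cv2
a=cv2.imread("pics/b3.png")[230:430]; g=cv2.createCLAHE(4,(4,4)).apply(cv2.cvtColor(a,cv2.COLOR_BGR2GRAY)); cv2.imwrite("pics/b3c.png",g)
E
```

```text
22.38 [ 0.5671 -0.1124  0.1835] [-1.18 -0.43  7.05] [-0.18   0.274 -0.017] 0.2763
```

View pics/b3c.png

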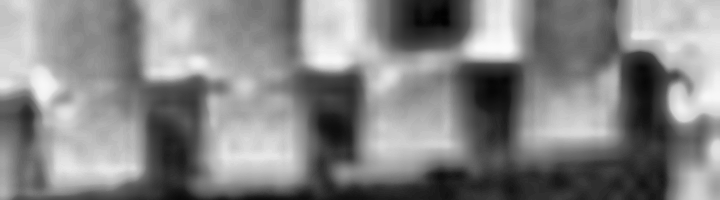

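Call:
apply_moves([
  [0,0,0,0,0,1,20],
  [0,0,0,0,0,2,20],
  [0,0,0,0,0,2,20],
  [0,0,0,0,0,2,20],
  [0,0,0,0,0,1.5,20],
  [0,0,0,0,0,0,20],
])

```text
clock: 23.12
ee_pos: [0.5669, -0.1123, 0.1918]
tool_rot: [[0.0, 0.282, -0.959], [0.0, -0.959, -0.282], [-1.0, -0.0, -0.0]]
ft_force: [-0.6, 0.4, 0.7]
width: 0.274
```

```bash
python3 st.py
python3 - <<'E'
from station import arm
import cv2
im=arm.get_image("side")["img"][120:280,215:335]; cv2.imwrite("pics/b4.png",cv2.resize(im,None,fx=3.7,fy=3.7,interpolation=cv2.INTER_CUBIC))
E
```

```text
23.32 [ 0.5669 -0.1123  0.1917] [-0.17  0.23  0.15] [0.112 0.093 0.031] 0.2757
```

View pics/b4.png

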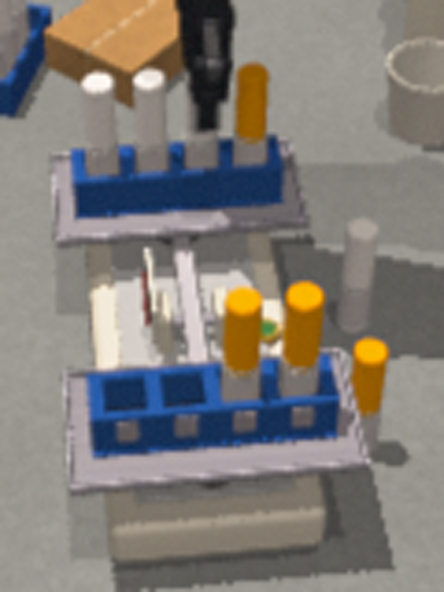

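Call:
apply_moves([
  [0,0,0,0,0,0,26],
  [0,0,0,0,0,0,30],
  [0,0,0,0,0,0,36],
  [0,0,0,0,0,0,42],
  [0,0,0,0,0,0,42],
  [0,0,0,0,0,0,42],
])

```text
clock: 24.12
ee_pos: [0.5669, -0.1124, 0.1917]
tool_rot: [[0.0, 0.282, -0.959], [0.0, -0.959, -0.282], [-1.0, -0.0, -0.0]]
ft_force: [0.2, -0.4, -0.8]
width: 0.491
```

```bash
python3 st.py
python3 - <<'E'
from station import arm
import cv2
im=arm.get_image("side")["img"][120:280,215:335]; cv2.imwrite("pics/b5.png",cv2.resize(im,None,fx=3.7,fy=3.7,interpolation=cv2.INTER_CUBIC))
E
```

```text
24.32 [ 0.5669 -0.1124  0.1917] [-0.06  0.23  0.21] [ 0.029 -0.02   0.017] 0.4925
```

View pics/b5.png

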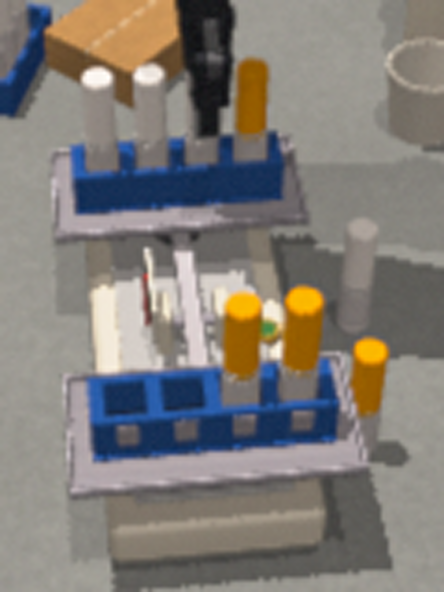

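Free; lift straight out and retreat for a clear look.

Call:
apply_moves([
  [0,0,0,0,0,10,42],
  [0,0,0,0,0,30,42],
  [0,0,0,0,0,40,42],
  [0,0,0,0,0,40,42],
  [0,0,0,-15,-50,10,50],
  [0,0,0,-20,-55,0,50],
  [0,0,0,-20,-55,0,50],
  [0,0,0,-20,-55,0,50],
  [0,0,0,-20,-55,0,50],
  [0,0,0,-20,-55,0,50],
])

```text
clock: 25.62
ee_pos: [0.4511, -0.439, 0.3227]
tool_rot: [[0.001, 0.283, -0.959], [-0.0, -0.959, -0.283], [-1.0, 0.001, -0.001]]
ft_force: [0.5, -0.3, 0.8]
width: 0.589
```

Call:
apply_moves([
  [0,0,0,-20,-55,0,50],
  [0,0,0,-20,-55,0,50],
  [0,0,0,0,0,0,50],
  [0,0,0,0,0,0,50],
  [0,0,0,0,0,0,50],
])

```text
clock: 26.25
ee_pos: [0.4129, -0.5462, 0.3222]
tool_rot: [[0.001, 0.284, -0.959], [0.0, -0.959, -0.284], [-1.0, 0.0, -0.001]]
ft_force: [-0.0, 0.2, -0.7]
width: 0.583
```

```bash
python3 st.py
python3 - <<'E'
from station import arm
import cv2
im=arm.get_image("side")["img"][125:275,220:340]; cv2.imwrite("pics/c1.png",cv2.resize(im,None,fx=4,fy=4,interpolation=cv2.INTER_CUBIC))
im=arm.get_image("top")["img"][130:260,165:335]; cv2.imwrite("pics/c1t.png",cv2.resize(im,None,fx=4.5,fy=4.5,interpolation=cv2.INTER_CUBIC))
E
```

```text
26.45 [ 0.4124 -0.5467  0.322 ] [ 0.34 -0.04 -0.33] [-0.004  0.011  0.014] 0.5859
```

View pics/c1.png

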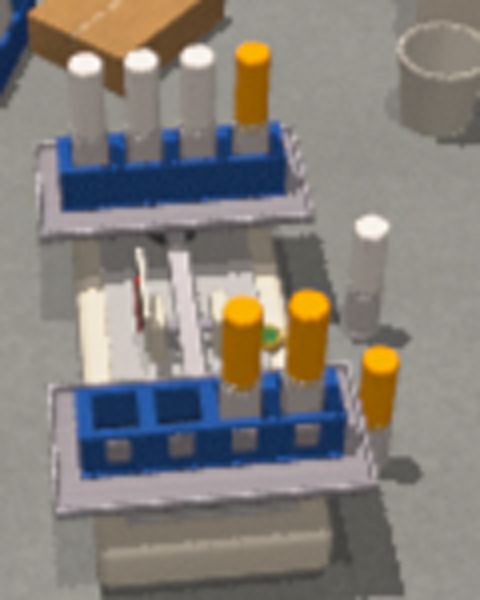

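View pics/c1t.png

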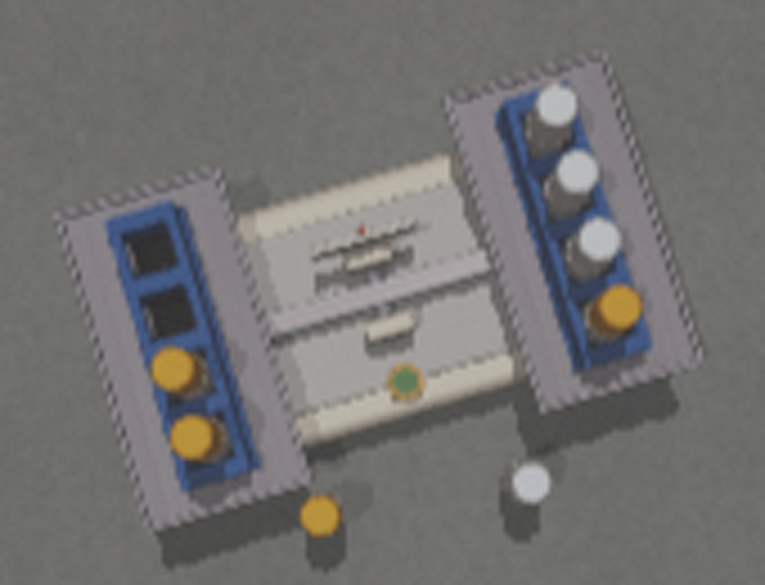

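```bash
python3 - <<'E'
from h import *
from scipy.optimize import minimize_scalar
def refine():
    pass
t=z2p([(174,370),(192,437),(557,104),(577,171),(599,240),(620,308)],4.5,(165,130)); s=z2p([(242,310),(309,304),(86,64),(142,60),(197,55),(253,51)],4,(220,125))
for n,a,b in zip("LY1 LY2 RW1 RW2 NEW RY".split(),t,s):
    r=tri(a,b); print(n,np.round(r.x,4),np.round(r.fun,2))
E
python3 - <<'E'
import cv2,numpy as np
a=cv2.imread("pics/s0z.png");b=cv2.imread("pics/c1.png")
# vertical shift of left full caps & right racks between start and now
def sh(y0,y1,x0,x1):
    tpl=a[y0:y1,x0:x1]; m=cv2.matchTemplate(b[y0-14:y1+14,x0-6:x1+6],tpl,cv2.TM_CCOEFF_NORMED); _,v,_,p=cv2.minMaxLoc(m); return p[1]-14,p[0]-6,round(v,3)
print("LY",sh(295,345,220,332)); print("RW",sh(42,70,65,165)); print("RY",sh(30,70,232,275))
from station import arm
im=arm.get_image("side")["img"]; cv2.imwrite("pics/c2.png",im)
E
```

```text
LY1 [0.4999 0.1165 0.2143] [-0.04 -0.58  0.55  0.07]
LY2 [0.4634 0.1065 0.2161] [-0.02 -0.29  0.28  0.03]
RW1 [ 0.6409 -0.0901  0.216 ] [-0.01 -0.05  0.05  0.01]
RW2 [ 0.6043 -0.1003  0.2166] [-0.01 -0.09  0.1   0.01]
NEW [ 0.5675 -0.1114  0.2173] [-0.04 -0.41  0.46  0.06]
RY [ 0.5308 -0.1219  0.2177] [-0.04 -0.42  0.47  0.06]
LY (-7, 0, 0.951)
RW (8, 1, 0.963)
RY (8, 0, 0.997)
```

View pics/c2.png

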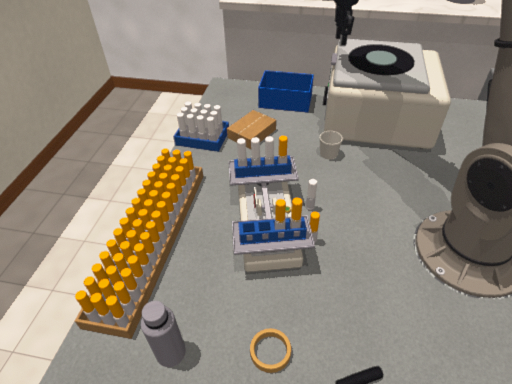

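```bash
python3 -c "
from station import arm
print(arm.hand_in())"
```

```text
the job is handed in; nothing more can be done
None
```

The job is handed in: one white-capped empty tube now sits in the right rack instead of the left, and the balance rests level as far as the cameras can tell.

- **Choice of tube:** the left rack held two full tubes and one empty (about 140 g). The right held one full and two empties (about 100 g). Moving one empty tube brings both to about 120 g.
- **Forces:** the pull-out peaked at about 4.5 N on the wrist. Going in, the clip gave about 5 N sideways and then let go. I then pressed onto the socket floor, where the force rose steadily at about 6 N/mm, and stopped at about 7 N. These are spot readings with roughly 1 N of noise. None came near the 12 N pan limit, but I could not see the force between readings.
- **Last checks:**
  - **Level:** tube tops measured 214–216 mm high on the left and 216–218 mm on the right. They were about 12 mm apart at the start. The remaining 1–2 mm is within what the cameras can resolve.
  - **Fully home:** the moved tube's top was in line with its right-rack neighbours, to within about a millimetre. I judged this from pictures and feel only.
  - **Other things:** the spare tubes and the other things on the bench looked unmoved in the last pictures.
- **Time and arm:** it took about 26.5 s, and the arm was clear of everything at hand-in.

No check failed. While the gripper hid the tube, one rough picture reading suggested it was about 8 mm short of home. The force and the later clear views contradicted that.

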